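# Put the carton home and shut the cabinet door on its catch

## Robot

A 7-joint arm with a two-finger parallel gripper is mounted at the origin on a cart in front of the work surface, level with it; the furniture and walls round the work are solid. World frame = base frame: x ahead of the robot, y to its left, z up, the work surface at z = 0. Lengths are in m, angles in rad, forces in N, time in s.
With the tool pointing down it reaches from about 0.4 to 0.85 m from the base axis. Payload 4.5 kg.
Tool frame: the origin (TCP) lies at the very end of the fingers, on their centre line; the grasp point (between the pads) lies 19 mm behind it (r.grip_depth is the z of the grasp point in the tool frame, in m); z points along the fingers, y is the line along which they close (so a half turn about z gives the same grasp; the last joint's range is limited). The gripper opens to 88 mm and grips with 3 to 60 N. Pads are 18 mm wide; open, the fingers measure 123 mm over their backs; the gripper's body (75 mm by 187 mm) begins 45 mm behind the grasp point.
Start: joints at [1.215, 0.689, -0.195, 1.565, 0.157, 0.902, -0.215], TCP at [0.238, -0.578, 0.239] pointing down, gripper open.
Joint ranges: [-3.01, 3.01], [-0.46, 2.08], [-1.47, 1.51], [0.13, 2.56], [-1, 4.14], [0.04, 2.09], [-2.66, 2.66]. Speed limits (rad/s): [2.57, 2.57, 3.14, 3.14, 3.14, 3.14, 3.14].

## Interface

Orientations are given as a unit quaternion [x, y, z, w].
In Python, from plant import r gives the robot as it stands.
- The arm moves only by the shell command python3 steer.py [FORCE], which reads ROWS from standard input. ROWS is a JSON list of rows, 1 to 10 of them, each written [opening, [dx, dy, dz], [rx, ry, rz]]: the opening from 0.0 (shut) to 1.0 (fully open), then dx, dy, dz in cm, then a rotation vector rx, ry, rz in units of 0.05 rad; each row is the pose to reach, as a shift and turn from the pose commanded when the command began, along the tool's axes at that moment; what a row does not reach only later rows make up. A row lasts 1/10 s, in which the tool goes at most 0.05 m and 0.15 rad, less where a joint would pass 70% of its speed; a pose out of reach is approached as far as the arm can. The fingers move at their own pace and stop on an object; FORCE is the grip in N (left out, the last holds). Time passes only in rows, so rows that do not move let the fingers close. It prints the time, the measured TCP pose, the force, the opening and the grip force at its end. Input that does not fit is refused with a message, and nothing moves.
- r.get_state(): the state, without advancing time (a new reading comes with each control period).
- r.snapshot(name): name is "side" or "top"; returns the picture (384x512x3 uint8, red, green, blue); there is no depth.
- r.camera_params(name): a dict with "fx", "fy", "cx", "cy" (pixels), "rvec" (rotation vector, rad) and "tvec" (3), from world to camera coordinates, as OpenCV has them. Camera axes: x right, y down, z forward; pixel columns grow to the right and rows downward; lengths in m; the calibration is good to about 2 mm. A picture is of the moment at which its call begins. camera_params takes no time and is no camera call.
- r.finish_job(): hands the job in; it is judged then, once.
The state is a dict: "clock": time; "q": joint angles; "qd": joint speeds; "joint_torque": joint torques, N m; "tool_pos": TCP position; "eef_rot": TCP orientation; "contact_force": force on the tool from outside, world axes, zero at the start; "moment": the same for the moment, N m; "opening": opening from 0.0 (shut) to 1.0 (fully open); "finger_force": force on a finger pad.
Only numpy, scipy, OpenCV 4.12 (cv2) and the standard library are available. Lean on these libraries where they do the work, as an engineer would, in place of code of your own. Each camera call takes 0.05 s, during which the arm holds its last target. There are 200 camera calls.

## Task

The carton sticks out of the small parts cabinet: with the door still well open, push it in with the fingers until it is fully home against the back wall (do not use the door to shove it). Then swing the door round and press it shut until it snaps over its spring catch and stays shut by itself; press firmly but do not slam or ram it. Leave the tape measure in the cabinet and everything else on the table where it is.

Things in the scene. Friction and masses are not known exactly. Their poses are not given: they have to be found in the camera images.
- cabinet: low grey sheet-metal parts cabinet, fixed, 121 deep (x) x 210 wide (y) x 94 high, sheet 3 thick. Origin: centre of its underside. Open front faces its own -x, at x = -60.5; inner face of the back wall x = +57.5; inner floor z = 3, roof underside z = 91. A spring roller catch sits inside the front left (+y) corner under the roof (z 76 to 88), above the carton's height
- door (a joint): grey pan door 210 wide, 86 high, 16 thick, on the cabinet's right front corner. 0 shut (rigid stop), grows as it opens to the cabinet's -x; at 1.57 its outer face looks to the cabinet's -y; starts 1.5 to 1.75. Stays where left. At 0.045 its strike meets the catch; the push grows to about 21 N at press_point by 0.03, then it snaps to 0; let go earlier it springs back ajar
- press_point (a point): on the door's outer face, 165 from the hinge axis (45 from the free edge), 48 above the table; the door spans 4 to 90 above the table. x axis points through the door from outside to inside (the cabinet's +x when shut), y along the door away from the hinge, z up. The face is flat here; a pull lip stands 11 out of it along the free edge
- door_hinge (a point): on the hinge axis, at the door's outer face, 48 above the table; axes as press_point. At (-78.5, -105, 48) mm in the cabinet's frame; press_point when shut is at (-78.5, 60, 48)
- carton: printed cardboard box, 60 (x) x 120 (y) x 52 high, about 0.4 kg, loose. Origin: centre of its underside. It lies on the cabinet floor, long y axis along the cabinet's depth, sticking 32 to 47 out of the front, up to 0.1 rad askew. Home, its centre is near x = -2.5 in the cabinet's frame and its end stands 2 proud of the cabinet front, which the hollow of the door takes up
- tape_measure: yellow tape measure, 36 x 83 x 62 high, loose, standing in the left (+y) part of the cabinet; leave it there. Origin: centre of its underside
- parts_jar: clear screw-cap jar, 44 across, 82 high, loose on the table to the right of the work; leave it. Origin: centre of its underside
- tape_roll: black roll of tape lying flat, 102 across, 19 high, loose on the table, front right; leave it. Origin: centre of its underside
- oil_can: green oil can, 66 x 85 x 142 high, loose, standing to the right of the cabinet; leave it. Origin: centre of its underside

How it is judged:
On the way:
1. the carton is fully home in the cabinet while the door still stands well open (x of carton in the frame of cabinet above -0.009 m and value of joint door above 0.7 rad), for 0.2 s.
At the end, for the whole second after the job is handed in: the door is shut on its catch (joint under 0.012 rad) and at rest, and the carton lies at rest on the cabinet floor, home to within 6.5 mm (its centre at x over -9 mm in the cabinet's frame) (value of joint door below 0.012 rad and velocity of joint door between -0.05 and 0.05 rad/s and x of carton in the frame of cabinet above -0.009 m and z of carton in the frame of cabinet below 0.02 m and linear speed of carton below 0.01 m/s); the robot touches nothing.
It fails at once if the door is slammed: it closes faster than 1.5 rad/s while still more than 0.12 rad open (value of joint door above 0.12 rad and velocity of joint door below -1.5 rad/s).
It fails at once if the fingers or the arm ram the cabinet or its door with more than 50 N (contact force between any of the fingers, the arm and cabinet above 50 N).
It fails at once if the tape measure is shifted more than 20 mm (distance of tape_measure from where it was at the start of the episode above 0.02 m).
It fails at once if a bystander on the table is shifted more than 20 mm (distance of any of parts_jar, tape_roll, oil_can from where it was at the start of the episode above 0.02 m).
It also fails if it takes over 58 s, if anything falls off the work surface, if the arm or the gripper's body presses on something with over 40 N, if the wrist force passes 120 N, or if a joint passes its speed limit or range.

## Working session

There is one attempt and no reset: what is moved stays moved. The work goes in short steps, Python scripts to look and compute and a shell command to move; the robot and the scene stay as the last step left them, time stands still between calls to the robot, and variables do not carry over. Pictures are saved under pics/ and viewed, at most 10 in all, crops included, and the job is handed in when it is done.

```bash
ls; mkdir -p pics
python3 - <<'E'
from plant import r
import cv2,numpy as np
for n in("side","top"):
    cv2.imwrite(f"pics/{n}0.png",r.snapshot(n)[:,:,::-1])
    p=r.camera_params(n);R=cv2.Rodrigues(np.array(p["rvec"]))[0]
    print(n,p,"cam at",-R.T@np.array(p["tvec"]))
s=r.get_state();print(s["clock"],s["tool_pos"],s["eef_rot"],s["contact_force"])
E
```

```text
pics
plant.py
steer.py
side {'fx': 366.6475315401395, 'fy': 366.6475315401395, 'cx': 250.0915552064132, 'cy': 192.71710617481634, 'rvec': array([ 0.45668153, -2.68084868,  1.25114269]), 'tvec': array([0.3866306 , 0.40315856, 0.47406605])} cam at [0.32641029 0.22678316 0.61545461]
top {'fx': 476.5518225536315, 'fy': 476.5518225536315, 'cx': 256.35362781786785, 'cy': 192.0679219210924, 'rvec': array([ 2.14462893, -2.15723054,  0.13234468]), 'tvec': array([-0.3637149 ,  0.53244632,  1.00274102])} cam at [ 0.39605346 -0.37371543  1.06054495]
0.1 [ 0.23723756 -0.5776468   0.2380256 ] [ 9.81060870e-01  1.93698129e-01 -2.21573212e-04 -7.44858071e-04] [ 0.02931221  1.20928362 -0.65029143]
```

View pics/side0.png

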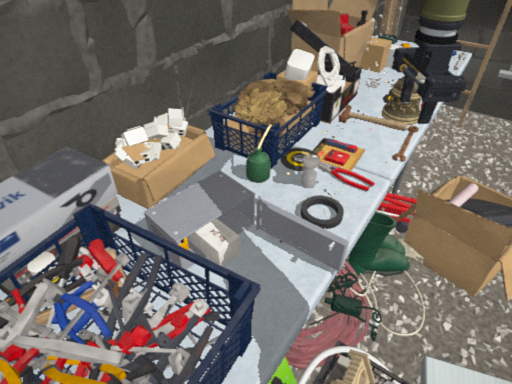

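View pics/top0.png

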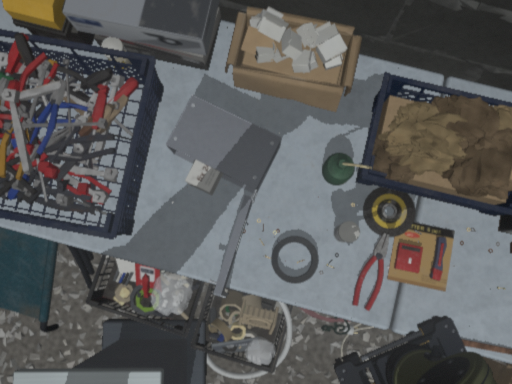

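The side view shows the cabinet near (200,205), the carton end near (215,240), the door running from (255,205) to (340,255), the tape roll at (322,211) and the jar at (310,170). In the top view the cabinet roof is centred at about (225,140), the carton at (202,176), and the door runs from (250,195) to (225,290). I'll enlarge both.

Run:
```python
import cv2
a=cv2.imread("pics/top0.png")[70:300,140:370];b=cv2.imread("pics/side0.png")[150:290,130:360]
cv2.imwrite("pics/tc.png",cv2.resize(a,(600,600),interpolation=cv2.INTER_CUBIC))
cv2.imwrite("pics/sc.png",cv2.resize(b,(800,487),interpolation=cv2.INTER_CUBIC))
```

```text
(no output)
```

View pics/tc.png

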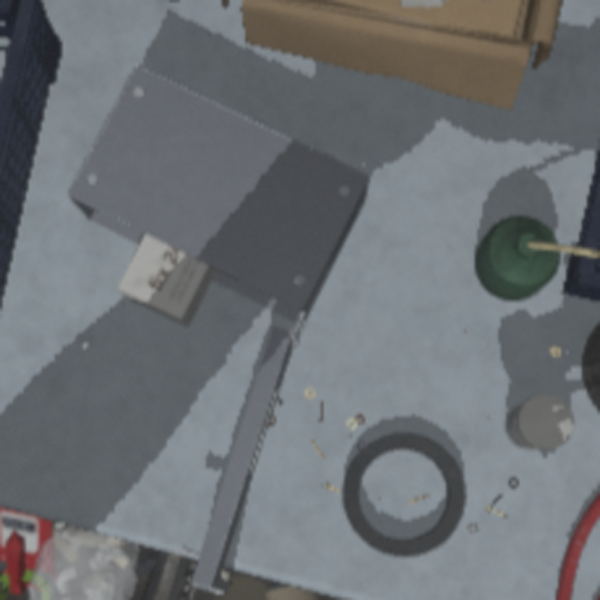

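View pics/sc.png

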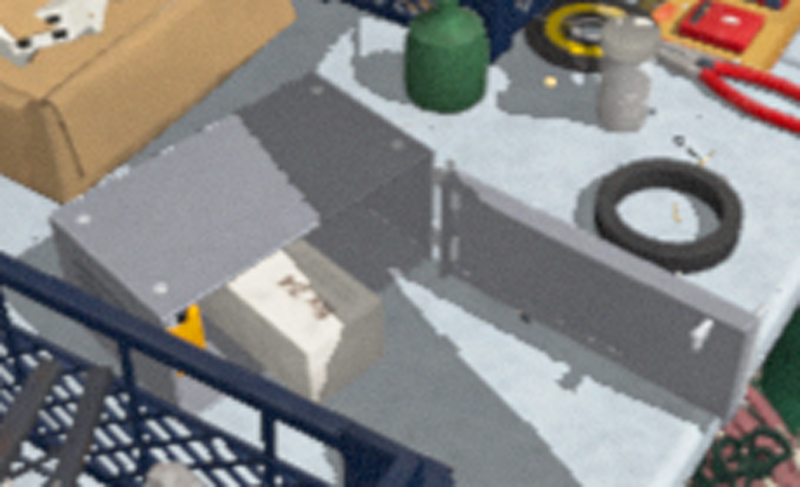

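The crops give usable corners. In the top crop the roof corners are (138,68), (369,175), (70,192) and (295,308), the carton end is (120,287) to (188,325), and the door free end is about (205,590). In the side crop the carton's front top corners are (312,358) and (382,298), and the door top free end is (757,322). I'll triangulate these.

```bash
cat > h.py <<'E'
from plant import r
import cv2,numpy as np
def cam(n):
    p=r.camera_params(n);R=cv2.Rodrigues(np.array(p["rvec"]))[0]
    return np.array([[p["fx"],0,p["cx"]],[0,p["fy"],p["cy"]],[0,0,1]]),R,np.array(p["tvec"])
def plane(n,uv,z):
    K,R,t=cam(n);c=-R.T@t;d=R.T@np.linalg.solve(K,[*uv,1]);return c+d*(z-c[2])/d[2]
def tri(a,b):
    P=[K@np.c_[R,t] for K,R,t in(cam("top"),cam("side"))]
    X=cv2.triangulatePoints(P[0],P[1],np.float64(a),np.float64(b))[:,0];return X[:3]/X[3]
T=lambda u,v:np.array([140+u/2.609-.3,70+v/2.609-.3])
S=lambda u,v:np.array([130+u/3.478-.3,150+v/3.478-.3])
E
python3 - <<'E'
from h import *
np.set_printoptions(precision=4,suppress=True)
tc=dict(BL=(138,68),BR=(369,175),FL=(70,192),FR=(296,308));sc=dict(BL=(52,218),BR=(318,72),FL=(162,320),FR=(435,155))
Q=[]
for k in tc:
    print(k,"top",plane("top",T(*tc[k]),.094),"side",plane("side",S(*sc[k]),.094),"tri",tri(T(*tc[k]),S(*sc[k])))
for k,a,b in(("cFL",(120,287),(312,358)),("cFR",(188,325),(382,298)),("door out",(222,590),(757,322))):
    print(k,"top",plane("top",T(*a),.055),plane("top",T(*a),.09),"side",plane("side",S(*b),.055),plane("side",S(*b),.09),tri(T(*a),S(*b)))
print("roll",plane("top",T(405,493),.019),"jar",plane("top",T(545,423),.082))
for k,a in(("door free inner",(197,588)),("door free outer",(222,590)),("door hinge-end inner",(272,325)),("door hinge outer",(300,325))): print(k,plane("top",T(*a),.09))
E
```

```text
BL top [ 0.7275 -0.2342  0.094 ] side [ 0.7236 -0.2276  0.094 ] tri [ 0.7294 -0.2334  0.0873]
BR top [ 0.6378 -0.4193  0.094 ] side [ 0.6301 -0.4158  0.094 ] tri [ 0.6364 -0.4201  0.0905]
FL top [ 0.6257 -0.1813  0.094 ] side [ 0.6217 -0.176   0.094 ] tri [ 0.6263 -0.1804  0.0882]
FR top [ 0.5313 -0.3607  0.094 ] side [ 0.5254 -0.3584  0.094 ] tri [ 0.5297 -0.3611  0.0914]
cFL top [ 0.5551 -0.2161  0.055 ] [ 0.5495 -0.2216  0.09  ] side [ 0.5484 -0.2083  0.055 ] [ 0.5345 -0.1811  0.09  ] [ 0.5549 -0.2151  0.0459]
cFR top [ 0.5233 -0.272   0.055 ] [ 0.5189 -0.2756  0.09  ] side [ 0.5271 -0.2655  0.055 ] [ 0.5146 -0.2348  0.09  ] [ 0.526  -0.271   0.0492]
door out top [ 0.3112 -0.3005  0.055 ] [ 0.3142 -0.303   0.09  ] side [ 0.3118 -0.32    0.055 ] [ 0.3127 -0.2859  0.09  ] [ 0.3126 -0.3018  0.0736]
roll [ 0.3864 -0.4494  0.019 ] jar [ 0.4407 -0.5554  0.082 ]
door free inner [ 0.3158 -0.2838  0.09  ]
door free outer [ 0.3142 -0.303   0.09  ]
door hinge-end inner [ 0.5185 -0.3417  0.09  ]
door hinge outer [ 0.5184 -0.3638  0.09  ]
```

```bash
cat >> h.py <<'E'
np.set_printoptions(precision=4,suppress=True)
from scipy.spatial.transform import Rotation as Ro
C=np.array([.628,-.297]);YAW=-.477
ex=np.array([np.cos(YAW),np.sin(YAW)]);ey=np.array([-ex[1],ex[0]])
w=lambda x,y:C+x*ex+y*ey
c=lambda p:np.array([(p-C)@ex,(p-C)@ey])
H=w(-.0785,-.105)
def go(xy,z,yaw):
    s=r.get_state();R=Ro.from_quat(s["eef_rot"])
    d=R.inv().apply(np.r_[xy,z]-s["tool_pos"])
    Rt=Ro.from_euler("z",yaw)*Ro.from_euler("x",np.pi)
    print("world",np.r_[xy,z],"delta",d,"rot",(R.inv()*Rt).as_rotvec())
def st():
    s=r.get_state();x=Ro.from_quat(s["eef_rot"]).as_matrix()[:,0]
    print(s["clock"],"cab",c(s["tool_pos"][:2]),s["tool_pos"][2],"yaw",np.arctan2(x[1],x[0]),"F cab",s["contact_force"][:2]@ex,s["contact_force"][:2]@ey)
E
python3 - <<'E'
from h import *
for uv in((158,55),(150,130),(130,232)):print([plane("top",uv,z)for z in(.1,.15)])
print("crate cab",[c(plane("top",uv,.12)[:2]) for uv in((158,55),(150,130),(130,232))])
print("carton end cab",c(np.array([.552,-.213])),c(np.array([.525,-.269])), "hinge",H)
print("door free", c(np.array([.314,-.303])))
st();go(w(-.135,.009),.20,YAW);go(w(-.135,.009),.043,YAW)
E
```

```text
[array([ 0.8153, -0.1608,  0.1   ]), array([ 0.7935, -0.1719,  0.15  ])]
[array([ 0.6526, -0.1477,  0.1   ]), array([ 0.6393, -0.1594,  0.15  ])]
[array([ 0.4421, -0.1123,  0.1   ]), array([ 0.4397, -0.1259,  0.15  ])]
crate cab [array([0.0982, 0.1991]), array([-0.0493,  0.1374]), array([-0.2483,  0.0735])]
carton end cab [-0.1061  0.0397] [-0.1044 -0.0224] hinge [ 0.5101 -0.3542]
door free [-0.2762 -0.1495]
0.1 cab [-0.2183 -0.4287] 0.2380255974171866 yaw 0.3898607775921432 F cab -0.529161330608811 1.0877565714607078
world [ 0.5122 -0.227   0.2   ] delta [ 0.3876 -0.2198  0.0383] rot [-0.0014  0.0008  0.8669]
world [ 0.5122 -0.227   0.043 ] delta [ 0.3876 -0.2195  0.1953] rot [-0.0014  0.0008  0.8669]
```

The crate's near edge is too close for the gripper body to be turned along the cabinet's y. So I'll use yaw ≈ 1.094 (tool x = cabinet +y, tool y = cabinet +x), with the fingers closed, for both jobs.

Run:
```python
from h import *
go(w(-.145,.009),.20,YAW+np.pi/2)
```

```text
world [ 0.5033 -0.2224  0.2   ] delta [ 0.3811 -0.2274  0.0383] rot [-0.0015 -0.0004 -0.7039]
```

Careful with the scale: shifts go in cm and turns go in units of 0.05 rad. That gives: 0.381 m is 38.1, 0.36 m is 36, -0.704 rad is -14.08.

```bash
echo '[[0, [4, -2, 0], [0, 0, -1.4]], [0, [8, -4.5, 0], [0, 0, -3]], [0, [12, -7, 0], [0, 0, -4.4]], [0, [16, -9.5, 0], [0, 0, -6]], [0, [20, -12, 1], [0, 0, -7.4]], [0, [24, -14.5, 1], [0, 0, -9]], [0, [28, -17, 2], [0, 0, -10.4]], [0, [32, -19, 3], [0, 0, -12]], [0, [36, -21.5, 3.5], [0, 0, -13.4]], [0, [38.1, -22.7, 3.8], [0, 0, -14.08]]]' | python3 steer.py && echo '[[0, [0, 0, 0], [0, 0, 0]], [0, [0, 0, 0], [0, 0, 0]], [0, [0, 0, 0], [0, 0, 0]]]' | python3 steer.py
python3 - <<'E'
from h import *
st();go(w(-.145,.009),.043,YAW+np.pi/2)
E
```

```text
clock: 1.1
tool_pos: [0.506, -0.2184, 0.2002]
eef_rot: [0.852, 0.523, 0.001, -0.001]
contact_force: [0.5, -0.0, -0.2]
opening: 0.12
finger_force: 0.0
clock: 1.4
tool_pos: [0.5024, -0.2253, 0.2006]
eef_rot: [0.855, 0.519, -0.001, 0.0]
contact_force: [-0.5, -0.4, -0.0]
opening: 0.007
finger_force: 0.0
1.4 cab [-0.1445  0.006 ] 0.20058331784768565 yaw 1.090740153043202 F cab -0.25542013761830373 -0.5593830943244645
world [ 0.5033 -0.2224  0.043 ] delta [ 0.0032 -0.0004  0.1576] rot [-0.0007  0.0018 -0.0031]
```

To row units: 0.157 m is 15.7, 0.14 m is 14.

```bash
echo '[[0, [0.3, 0, 3], [0, 0, 0]], [0, [0.3, 0, 7], [0, 0, 0]], [0, [0.3, 0, 11], [0, 0, 0]], [0, [0.3, 0, 14], [0, 0, 0]], [0, [0.3, 0, 15.7], [0, 0, 0]], [0, [0.3, 0, 15.7], [0, 0, 0]], [0, [0.3, 0, 15.7], [0, 0, 0]]]' | python3 steer.py
python3 - <<'E'
from h import *
st()
a=r.snapshot("top")[90:270,110:350,::-1];b=r.snapshot("side")[130:310,120:360,::-1]
cv2.imwrite("pics/pre.png",cv2.resize(np.hstack([a,b]),(800,300)))
E
```

```text
clock: 2.1
tool_pos: [0.5046, -0.222, 0.0441]
eef_rot: [0.855, 0.519, -0.0, 0.0]
contact_force: [0.0, -0.0, 1.1]
opening: 0.002
finger_force: 0.0
2.1 cab [-0.144   0.0099] 0.044091018933556776 yaw 1.091694731485403 F cab 0.022765764186560067 -0.041152357072194334
```

View pics/pre.png

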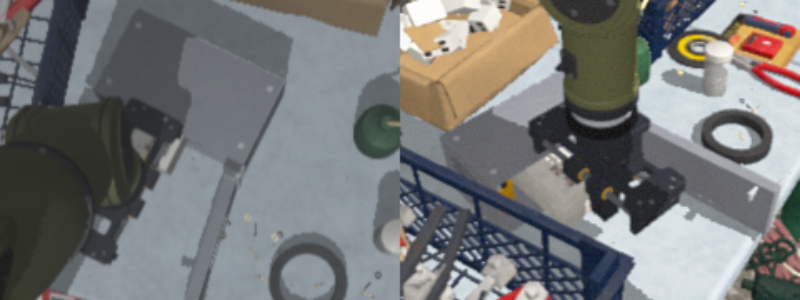

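The fingers (side half, near (600,200)) stand in front of the carton end (550,195), clear of the crate and door. I'll push along tool y.

To row units: 0.055 m is 5.5, 0.05 m is 5.

```bash
echo '[[0, [0, 1, 0], [0, 0, 0]], [0, [0, 1.7, 0], [0, 0, 0]], [0, [0, 2.2, 0], [0, 0, 0]], [0, [0, 2.8, 0], [0, 0, 0]], [0, [0, 3.4, 0], [0, 0, 0]], [0, [0, 4, 0], [0, 0, 0]], [0, [0, 4.5, 0], [0, 0, 0]], [0, [0, 5, 0], [0, 0, 0]], [0, [0, 5.5, 0], [0, 0, 0]], [0, [0, 5.5, 0], [0, 0, 0]]]' | python3 steer.py; python3 -c "
from h import *
st()"; echo '[[0, [0, 0.4, 0], [0, 0, 0]], [0, [0, 0.6, 0], [0, 0, 0]], [0, [0, 0.6, 0], [0, 0, 0]]]' | python3 steer.py;python3 -c "
from h import *
st()"
```

```text
clock: 3.2
tool_pos: [0.5552, -0.2466, 0.0437]
eef_rot: [0.854, 0.52, 0.001, 0.001]
contact_force: [-0.0, -0.2, -0.8]
opening: 0.004
finger_force: 0.0
3.2 cab [-0.0878  0.0114] 0.0437035597396082 yaw 1.0935049749908465 F cab 0.07391291702316101 -0.17302925303649777
clock: 3.5
tool_pos: [0.5598, -0.249, 0.0436]
eef_rot: [0.854, 0.52, 0.0, 0.0]
contact_force: [-1.0, 0.1, 0.1]
opening: 0.004
finger_force: 0.4
3.5 cab [-0.0827  0.0113] 0.04363244490954521 yaw 1.093662665570424 F cab -0.9103923296365567 -0.40671122516148606
```

```bash
for i in 1; do echo '[[0, [0, 0.3, 0], [0, 0, 0]], [0, [0, 0.4, 0], [0, 0, 0]], [0, [0, 0.4, 0], [0, 0, 0]]]' | python3 steer.py|grep force;python3 -c "
from h import *
st()";done; echo '[[0, [0, 0.3, 0], [0, 0, 0]], [0, [0, 0.4, 0], [0, 0, 0]], [0, [0, 0.4, 0], [0, 0, 0]]]' | python3 steer.py|grep force;python3 -c "
from h import *
st()"
```

```text
contact_force: [-0.1, 0.5, 0.3]
finger_force: 0.5
3.8 cab [-0.0788  0.0114] 0.043703112012197766 yaw 1.0937567511680368 F cab -0.2637470957217219 0.37484923371301193
contact_force: [-5.3, 1.6, 2.3]
finger_force: 2.3
4.1 cab [-0.076   0.0113] 0.04362092411961355 yaw 1.0940102387385908 F cab -5.4519754853206965 -0.9825742057954103
```

To row units: 0.004 m is 0.4, 0.002 m is 0.2.

```bash
echo '[[0, [0, 0.2, 0], [0, 0, 0]], [0, [0, 0.4, 0], [0, 0, 0]], [0, [0, 0.4, 0], [0, 0, 0]], [0, [0, 0.4, 0], [0, 0, 0]]]' | python3 steer.py|grep force;python3 - <<'E'
from h import *
st()
a=r.snapshot("top")[90:270,110:350,::-1];b=r.snapshot("side")[130:310,120:360,::-1]
cv2.imwrite("pics/push.png",cv2.resize(np.hstack([a,b]),(800,300)))
E
```

```text
contact_force: [-11.9, 7.2, 10.6]
finger_force: 7.5
4.5 cab [-0.0762  0.0112] 0.043599200666774335 yaw 1.0947194574207346 F cab -13.8789452961661 0.9377065816489845
```

View pics/push.png

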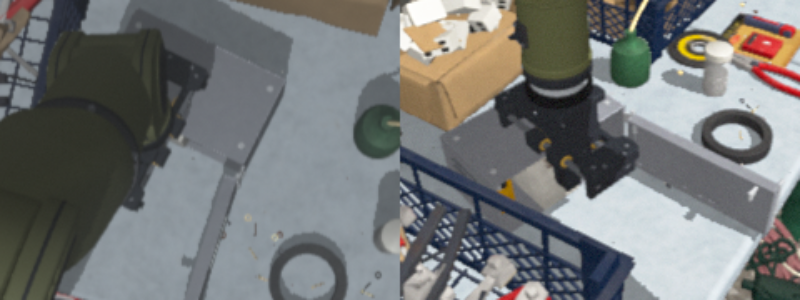

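The tool has stopped against 14 N of steady resistance at about the expected place, and the carton end sits flush, so it is home. Now I'll back off and lift.

To row units: -0.15 m is -15, -0.08 m is -8.

```bash
echo '[[0, [0, -2, 0], [0, 0, 0]], [0, [0, -5, 0], [0, 0, 0]], [0, [0, -8, 0], [0, 0, 0]], [0, [0, -8, -4], [0, 0, 0]], [0, [0, -8, -8], [0, 0, 0]], [0, [-3, -9, -11], [0, 0, 0]], [0, [-7, -11, -12], [0, 0, 0]], [0, [-11, -13, -12], [0, 0, 0]], [0, [-15, -15, -12], [0, 0, 0]], [0, [-18, -16, -12], [0, 0, 0]]]' | python3 steer.py|head -3
python3 - <<'E'
from h import *
a=r.snapshot("top")[90:300,130:340,::-1];b=r.snapshot("side")[130:310,120:360,::-1]
cv2.imwrite("pics/t2.png",r.snapshot("top")[:,:,::-1]);cv2.imwrite("pics/s2.png",r.snapshot("side")[:,:,::-1])
cv2.imwrite("pics/home.png",np.hstack([cv2.resize(a,(380,380)),cv2.resize(b,(420,380))]))
st();go(w(-.234,-.185),.165,YAW+np.pi/2)
E
```

```text
clock: 5.6
tool_pos: [0.343, -0.3432, 0.1642]
eef_rot: [0.855, 0.519, -0.0, 0.001]
5.8 cab [-0.2299 -0.1693] 0.1641206089490043 yaw 1.091917036230186 F cab 0.3753443716420725 1.2357996367347557
world [ 0.3352 -0.3539  0.165 ] delta [-0.0158 -0.0041 -0.0009] rot [ 0.0033  0.     -0.0019]
```

View pics/home.png

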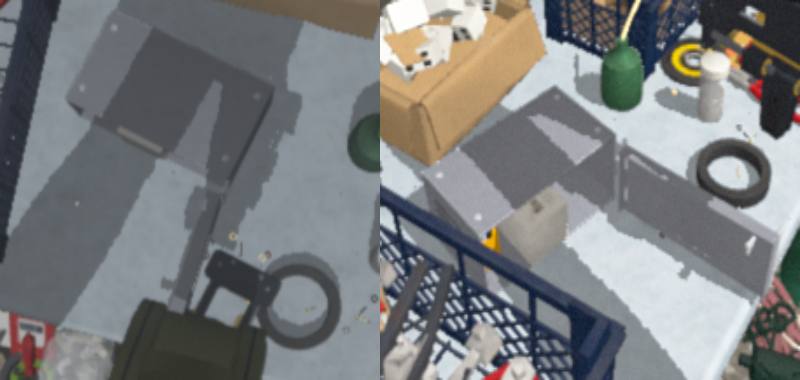

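The carton end is now flush with the cabinet front. It shows as a thin light strip at (140,140) in the left half and a face at (540,225) in the right. I'll check its offset numerically and plan the door contact.

Run:
```python
from h import *
im=cv2.imread("pics/t2.png").astype(float).mean(2);K,R,t=cam("top")
def px(p,z): return cv2.projectPoints(np.array([[*p,z]]),cv2.Rodrigues(R)[0],t,K,None)[0][0,0]
for x in np.arange(-.09,-.04,.003):
    u=[px(w(x,y),.003) for y in(0,.01,.02)]
    print(round(x,3),[int(cv2.getRectSubPix(im.astype(np.float32),(1,1),tuple(map(float,q)))[0,0]) for q in u])
print("roof edge(-.0605,z.094)as z.003 x:",c(plane("top",px(w(-.0605,.01),.094),.003)[:2]),"carton top edge home:",c(plane("top",px(w(-.0625,.01),.055),.003)[:2]))
```

```text
-0.09 [100, 104, 103]
-0.087 [100, 103, 102]
-0.084 [101, 102, 103]
-0.081 [101, 102, 102]
-0.078 [100, 101, 102]
-0.075 [101, 102, 102]
-0.072 [101, 101, 101]
-0.069 [101, 100, 101]
-0.066 [100, 99, 100]
-0.063 [97, 96, 96]
-0.06 [85, 85, 85]
-0.057 [85, 85, 85]
-0.054 [103, 103, 103]
-0.051 [114, 115, 115]
-0.048 [106, 106, 105]
-0.045 [87, 86, 87]
-0.042 [82, 81, 82]
roof edge(-.0605,z.094)as z.003 x: [-0.0501  0.0274] carton top edge home: [-0.0569  0.0195]
```

Carton is home. Now I'll lower the tool outside the door.

To row units: 0.121 m is 12.1, 0.1 m is 10.

```bash
echo '[[0, [-1.6, -0.4, 0], [0, 0, 0]], [0, [-1.6, -0.4, 3], [0, 0, 0]], [0, [-1.6, -0.4, 7], [0, 0, 0]], [0, [-1.6, -0.4, 10], [0, 0, 0]], [0, [-1.6, -0.4, 12.1], [0, 0, 0]], [0, [-1.6, -0.4, 12.1], [0, 0, 0]]]' | python3 steer.py
python3 - <<'E'
from h import *
st()
# tool centre for door angle th, contact radius .165; rect half sizes tool x .009 (cab y), tool y .0175 (cab x)
s=r.get_state()["tool_pos"][:2];p0=c(s);h=np.array([-.0785,-.105])
for th in(1.75,1.6,1.4,1.2,1.0,.8,.6,.4,.2,.1,.05,.03,0):
    n=np.array([np.cos(th),np.sin(th)]);e=np.array([-np.sin(th),np.cos(th)])
    hh=.0175*abs(n[0])+.009*abs(n[1])
    p=h+.165*e-hh*n
    print(th,"cab",p,"tool dx,dy (=cab y,x)",(p-p0)[::-1])
E
```

```text
clock: 6.4
tool_pos: [0.3359, -0.351, 0.0406]
eef_rot: [0.853, 0.522, 0.0, -0.001]
contact_force: [-0.1, 0.3, -0.3]
opening: 0.005
finger_force: 0.0
6.4 cab [-0.2347 -0.1821] 0.04062134202901152 yaw 1.0978966155382153 F cab -0.18720505338394575 0.21468780263307496
1.75 cab [-0.2387 -0.1462] tool dx,dy (=cab y,x) [ 0.0359 -0.004 ]
1.6 cab [-0.2432 -0.1193] tool dx,dy (=cab y,x) [ 0.0628 -0.0084]
1.4 cab [-0.2431 -0.0886] tool dx,dy (=cab y,x) [ 0.0935 -0.0084]
1.2 cab [-0.2376 -0.0589] tool dx,dy (=cab y,x) [ 0.1231 -0.0029]
1.0 cab [-0.2265 -0.0302] tool dx,dy (=cab y,x) [0.1519 0.0082]
0.8 cab [-0.2099 -0.0034] tool dx,dy (=cab y,x) [0.1787 0.0249]
0.6 cab [-0.1878  0.0202] tool dx,dy (=cab y,x) [0.2022 0.047 ]
0.4 cab [-0.1608  0.0393] tool dx,dy (=cab y,x) [0.2214 0.0739]
0.2 cab [-0.1298  0.0529] tool dx,dy (=cab y,x) [0.235  0.1049]
0.1 cab [-0.1132  0.0573] tool dx,dy (=cab y,x) [0.2394 0.1216]
0.05 cab [-0.1047  0.0589] tool dx,dy (=cab y,x) [0.241  0.1301]
0.03 cab [-0.1012  0.0594] tool dx,dy (=cab y,x) [0.2415 0.1335]
0 cab [-0.096  0.06 ] tool dx,dy (=cab y,x) [0.2421 0.1387]
```

```bash
echo '[[0, [1.2, -0.2, -0.2], [0, 0, 0]], [0, [2.2, -0.3, -0.2], [0, 0, 0]], [0, [3, -0.4, -0.2], [0, 0, 0]], [0, [4, -0.5, -0.2], [0, 0, 0]], [0, [5.1, -0.7, -0.2], [0, 0, 0]], [0, [6.3, -0.8, -0.2], [0, 0, 0]], [0, [7.8, -0.8, -0.2], [0, 0, 0]], [0, [9.3, -0.8, -0.2], [0, 0, 0]], [0, [10.8, -0.6, -0.2], [0, 0, 0]], [0, [12.3, -0.3, -0.2], [0, 0, 0]]]' | python3 steer.py
python3 - <<'E'
from h import *
st()
cv2.imwrite("pics/sw.png",np.hstack([cv2.resize(r.snapshot("top")[90:300,130:340,::-1],(380,380)),cv2.resize(r.snapshot("side")[130:310,120:360,::-1],(420,380))]))
E
```

```text
clock: 7.4
tool_pos: [0.3883, -0.2415, 0.045]
eef_rot: [0.854, 0.52, -0.0, 0.0]
contact_force: [-0.2, -0.6, -0.2]
opening: 0.006
finger_force: 0.4
7.4 cab [-0.2384 -0.0607] 0.04495220150347827 yaw 1.0936639469076501 F cab 0.12733788198006055 -0.6627999527695811
```

View pics/sw.png

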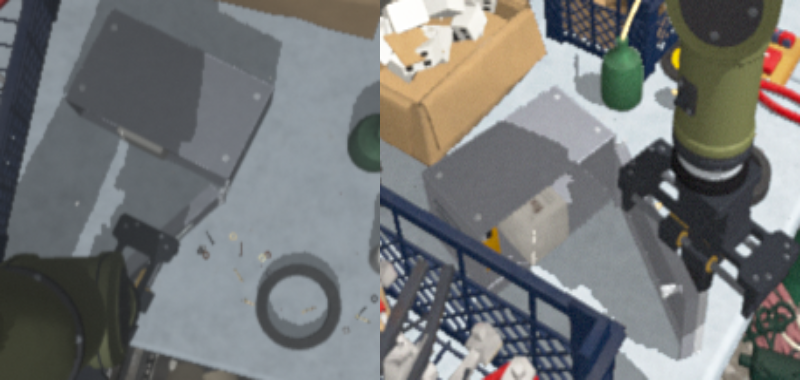

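The door has swung to about 1.2 rad with the fingers behind it, and the carton hasn't moved. I'll keep going round.

To row units: 0.098 m is 9.8, 0.079 m is 7.9.

```bash
echo '[[0, [1.4, 0.5, 0], [0, 0, 0]], [0, [2.85, 1.1, 0], [0, 0, 0]], [0, [4.2, 1.9, 0], [0, 0, 0]], [0, [5.55, 2.8, 0], [0, 0, 0]], [0, [6.7, 3.8, 0], [0, 0, 0]], [0, [7.9, 5, 0], [0, 0, 0]], [0, [8.6, 5.9, 0], [0, 0, 0]], [0, [9.2, 6.8, 0], [0, 0, 0]], [0, [9.8, 7.7, 0], [0, 0, 0]], [0, [10.2, 8.4, 0], [0, 0, 0]]]' | python3 steer.py; python3 -c "
from h import *
st()"
```

```text
clock: 8.5
tool_pos: [0.5104, -0.1904, 0.0447]
eef_rot: [0.854, 0.52, 0.0, 0.0]
contact_force: [-0.6, -0.9, -0.4]
opening: 0.0
finger_force: 0.2
8.5 cab [-0.1534  0.0407] 0.04471145720139105 yaw 1.093672264758154 F cab -0.0773703192296088 -1.0791875416987682
```

To row units: 0.043 m is 4.3, 0.039 m is 3.9.

```bash
echo '[[0, [0.3, 0.6, 0], [0, 0, 0]], [0, [0.6, 1.3, 0], [0, 0, 0]], [0, [0.9, 2, 0], [0, 0, 0]], [0, [1.2, 2.7, 0], [0, 0, 0]], [0, [1.4, 3.3, 0], [0, 0, 0]], [0, [1.6, 3.9, 0], [0, 0, 0]], [0, [1.7, 4.3, 0], [0, 0, 0]], [0, [1.7, 4.3, 0], [0, 0, 0]]]' | python3 steer.py
python3 - <<'E'
from h import *
st()
cv2.imwrite("pics/near.png",np.hstack([cv2.resize(r.snapshot("top")[90:300,130:340,::-1],(380,380)),cv2.resize(r.snapshot("side")[130:310,120:360,::-1],(420,380))]))
E
```

```text
clock: 9.3
tool_pos: [0.5564, -0.1951, 0.0448]
eef_rot: [0.854, 0.52, 0.0, 0.0]
contact_force: [-0.0, -1.2, -0.1]
opening: 0.003
finger_force: 0.0
9.3 cab [-0.1104  0.0576] 0.04476726510843422 yaw 1.0937476172928025 F cab 0.5334657966944764 -1.0784957929114998
```

View pics/near.png

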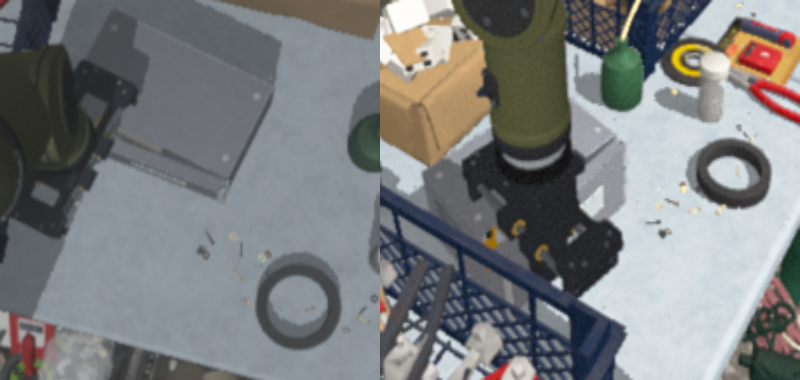

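The door is nearly shut, with a thin gap at (165,150), and the body clears the roof and crate. I'll press in small steps and watch the force.

```bash
echo '[[0, [0, 0.2, 0], [0, 0, 0]], [0, [0, 0.4, 0], [0, 0, 0]], [0, [0, 0.6, 0], [0, 0, 0]], [0, [0, 0.6, 0], [0, 0, 0]]]' | python3 steer.py|grep ct_f; python3 -c "
from h import *
st()";echo '[[0, [0, 0.1, 0], [0, 0, 0]], [0, [0, 0.2, 0], [0, 0, 0]], [0, [0, 0.3, 0], [0, 0, 0]], [0, [0, 0.3, 0], [0, 0, 0]]]' | python3 steer.py|grep ct_f; python3 -c "
from h import *
st()"
```

```text
contact_force: [-0.9, -0.0, -1.1]
9.8 cab [-0.1048  0.0573] 0.04476946413367251 yaw 1.0936506941018114 F cab -0.8242498466634062 -0.47226476923645827
contact_force: [-0.7, 0.6, -0.4]
10.2 cab [-0.102   0.0573] 0.04475797449298219 yaw 1.093705578698262 F cab -0.9059103545034486 0.22811038247283577
```

To row units: 0.003 m is 0.3, 0.002 m is 0.2.

```bash
echo '[[0, [0, 0.1, 0], [0, 0, 0]], [0, [0, 0.2, 0], [0, 0, 0]], [0, [0, 0.3, 0], [0, 0, 0]], [0, [0, 0.3, 0], [0, 0, 0]]]' | python3 steer.py|grep ct_f; python3 -c "
from h import *
st()";echo '[[0, [0, 0.1, 0], [0, 0, 0]], [0, [0, 0.2, 0], [0, 0, 0]], [0, [0, 0.2, 0], [0, 0, 0]]]' | python3 steer.py|grep ct_f; python3 -c "
from h import *
st()"
```

```text
contact_force: [-4.3, 3.0, 3.0]
10.6 cab [-0.1006  0.0574] 0.04463362737489522 yaw 1.0942385718185532 F cab -5.208478078624214 0.6463322153276425
contact_force: [-6.2, 4.4, 6.5]
10.9 cab [-0.1002  0.0574] 0.04460944724183595 yaw 1.0947255197041925 F cab -7.504928621288794 1.1054039287279176
```

To row units: 0.003 m is 0.3, 0.002 m is 0.2.

```bash
echo '[[0, [0, 0.1, 0], [0, 0, 0]], [0, [0, 0.2, 0], [0, 0, 0]], [0, [0, 0.3, 0], [0, 0, 0]], [0, [0, 0.3, 0], [0, 0, 0]]]' | python3 steer.py|grep ct_f; python3 -c "
from h import *
st()";echo '[[0, [0, 0.1, 0], [0, 0, 0]], [0, [0, 0.2, 0], [0, 0, 0]], [0, [0, 0.2, 0], [0, 0, 0]]]' | python3 steer.py|grep ct_f; python3 -c "
from h import *
st()"
```

```text
contact_force: [-13.1, 6.4, 11.9]
11.3 cab [-0.0996  0.0573] 0.04464191061392794 yaw 1.0952406156196073 F cab -14.575960127539272 -0.2962665158504558
contact_force: [-14.5, 7.5, 14.0]
11.6 cab [-0.0989  0.0573] 0.04463200476647214 yaw 1.0955359469788313 F cab -16.354932772146217 0.00916687159481544
```

To row units: 0.002 m is 0.2, 0.001 m is 0.1.

```bash
echo '[[0, [0, 0.1, 0], [0, 0, 0]], [0, [0, 0.2, 0], [0, 0, 0]], [0, [0, 0.2, 0], [0, 0, 0]]]' | python3 steer.py|grep ct_f; python3 -c "
from h import *
st()";echo '[[0, [0, 0.1, 0], [0, 0, 0]], [0, [0, 0.2, 0], [0, 0, 0]], [0, [0, 0.2, 0], [0, 0, 0]]]' | python3 steer.py|grep ct_f; python3 -c "
from h import *
st()"
```

```text
contact_force: [-9.2, 5.7, 8.0]
11.9 cab [-0.0941  0.0574] 0.044496980922191814 yaw 1.0947813244613036 F cab -10.761589797198814 0.8924625996634425
contact_force: [-12.2, 8.0, 12.1]
12.2 cab [-0.0941  0.0574] 0.04450423016453735 yaw 1.0951180704488295 F cab -14.545092348107685 1.490607635132946
```

It snapped: the tool jumped about 5 mm and the force dropped, and it now meets a rigid stop. I'll back off, lift and check.

To row units: -0.22 m is -22, -0.18 m is -18.

```bash
echo '[[0, [0, -1, 0], [0, 0, 0]], [0, [0, -3, 0], [0, 0, 0]], [0, [0, -5, 0], [0, 0, 0]], [0, [0, -6, -4], [0, 0, 0]], [0, [-3, -7, -8], [0, 0, 0]], [0, [-7, -9, -12], [0, 0, 0]], [0, [-11, -12, -15], [0, 0, 0]], [0, [-14, -14, -15], [0, 0, 0]], [0, [-18, -16, -15], [0, 0, 0]], [0, [-22, -18, -15], [0, 0, 0]]]' | python3 steer.py|head -5; echo '[[0, [0, 0, 0], [0, 0, 0]], [0, [0, 0, 0], [0, 0, 0]], [0, [0, 0, 0], [0, 0, 0]]]' | python3 steer.py|grep ct_f
python3 - <<'E'
from h import *
st()
cv2.imwrite("pics/end.png",np.hstack([cv2.resize(r.snapshot("top")[90:300,130:340,::-1],(380,380)),cv2.resize(r.snapshot("side")[130:310,120:360,::-1],(420,380))]))
E
```

```text
clock: 13.2
tool_pos: [0.3141, -0.3204, 0.1956]
eef_rot: [0.854, 0.52, 0.0, 0.002]
contact_force: [1.4, -0.4, -0.9]
opening: 0.002
contact_force: [0.4, -0.6, 0.0]
13.5 cab [-0.2667 -0.1617] 0.19495652520414725 yaw 1.095277797312639 F cab 0.5702129123159002 -0.3379169788934006
```

View pics/end.png

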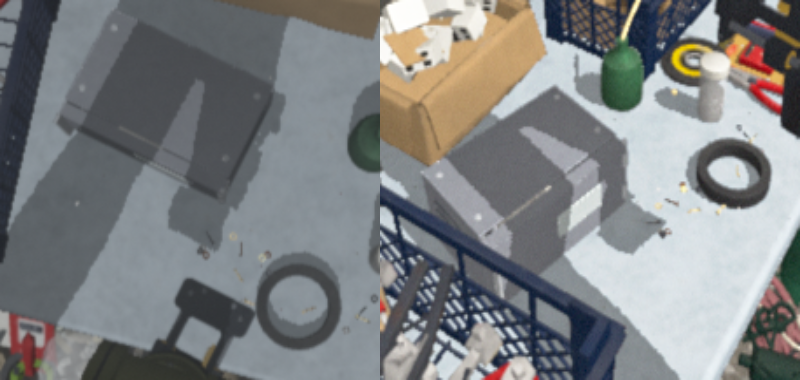

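The door sits parallel and flush along the cabinet front, from (65,125) to (225,195), with the arm clear and the bystanders where they were. I'll hand it in.

```bash
python3 -c "
from plant import r
print(r.finish_job())"
```

```text
the job is handed in; nothing more can be done
None
```

I pushed the carton home with the door open, pressed the door until it snapped over its catch, and handed the job in; the last picture showed the door shut and everything else in place, but no verdict came back.

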